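# Trial fit of the hole saw's case: saw in, lid held just above

### The job

We are trying out a new wooden case for the hole saw that stands just beyond the two paint cans: lift that saw into the open case and stand it gently upright on the case's floor, and let go of it. Then pick the lid up by its wooden grip, carry it over the cans, which stand in between, and hold it level about a centimetre above the case, lined up with the rim all round but never touching the case, so that I can sight under it. Finish while still holding the lid there, and leave the cans and the case where they stand.

Things in the scene. Friction and masses are not known exactly. Their poses are not given: they have to be found in the camera images.
- saw_center (a point): The hole saw, on its teeth just beyond the two cans (not the one at the back left by the vice, which is fixed): red cup 39 mm across, 38 mm high; steel nut 26 mm across from 38 to 46 mm; steel shank 12.4 mm across up to 64 mm. The point lies on its axis half-way up, 32 mm above its underside; z up along the shank. Grip the shank (free from 46 to 64 mm) or the cup from above
- hole_saw: The same hole saw, 0.11 to 0.22 kg; origin at the centre of its underside, z up along its shank
- case_rim (a point): The open plywood case, a deep loose box 150 mm long (x), 104 mm wide (y), 82 mm high, walls and floor 8 mm thick (inside 134 x 88 mm, 74 mm deep), small steel corner brackets, 0.9 kg. The point is the centre of the mouth, level with the rim, 82 mm above the table; z up. It stands left or right of the cans
- case: The same case; origin at the centre of its underside, axes as for its rim point
- lid_grip (a point): The case's lid, on the table right way up, across the cans from the case: plywood slab 150 (x) x 104 (y) x 9 mm over a 128 x 82 x 5 mm panel (the lowest face) that would enter the mouth; on top a wooden grip bar along x, 84 mm long, 20 mm wide, from 14 to 44 mm above the lowest face. The point is in mid-bar, 32 mm above the lowest face; z up. Fits either way round
- lid: The same lid, 0.2 to 0.33 kg, balanced under mid-bar; origin at the centre of its lowest face, axes as for the grip point
- paint_can: Paint can, 108 mm across, 122 mm high, the larger of the two cans that stand one behind the other ahead of the robot; origin at the centre of its underside, z up
- paint_tin: Smaller paint tin, 102 mm across, 120 mm high, the other of the two cans; origin at the centre of its underside, z up
There are look-alikes about, which are no part of the job. What is shaped like the lid but green is not meant.

How it is judged (in metres and radians):
On the way, in this order (a step that is already met when the one before it is completed fails the run):
1. the hole saw stands upright on the case's floor, let go (x of saw_center in the frame of case_rim between -0.05 and 0.05 m and y of saw_center in the frame of case_rim between -0.03 and 0.03 m and z of saw_center in the frame of case_rim between -0.05 and -0.034 m and angle between saw_center's own z axis and vertical below 0.15 rad and contact force between the fingers and hole_saw below 0.1 N and linear speed of hole_saw below 0.02 m/s), for 0.3 s.
2. the lid is carried over the two cans, its underside about as high as their tops or higher, while the saw stands in the case (x of saw_center in the frame of case_rim between -0.05 and 0.05 m and y of saw_center in the frame of case_rim between -0.03 and 0.03 m and z of saw_center in the frame of case_rim between -0.05 and -0.034 m and angle between saw_center's own z axis and vertical below 0.15 rad and height (world z) of lid above 0.115 m and world y of lid between -0.08 and 0.08 m), for 0.04 s.
At the end, for the whole second after the job is handed in: Saw upright (0.15 rad) and released on the case floor; lid held still and level (0.08 rad), touching only the fingers, lowest face 3 to 22 mm above the rim, centre within 10 mm along each side, long sides within 0.1 rad; case flat, within 30 mm of its start (all of step 1 and x of lid_grip in the frame of case_rim between -0.01 and 0.01 m and y of lid_grip in the frame of case_rim between -0.01 and 0.01 m and z of lid_grip in the frame of case_rim between 0.035 and 0.054 m and angle between the x axis of lid_grip and the x axis of case_rim, either way round below 0.1 rad and angle between lid_grip's own z axis and vertical below 0.08 rad and contact force between lid and case below 0.05 N and contact force between lid and hole_saw below 0.05 N and contact force between the fingers and lid above 1 N and linear speed of lid below 0.02 m/s and angle between case_rim's own z axis and vertical below 0.05 rad and height (world z) of case_rim between 0.078 and 0.087 m and distance of case_rim from where it was at the start of the episode below 0.03 m and contact force between lid and paint_can below 0.05 N and contact force between lid and paint_tin below 0.05 N); the arm keeps its last pose, push and grip.
It fails at once if the lid touches the case (contact force between lid and case above 1 N).
It fails at once if the hole saw is dropped or pressed hard into the case (over 32 N) (contact force between hole_saw and case above 32 N).
It fails at once if the hole saw is dropped into the case from over a centimetre (falls free at over 0.45 m/s) (x of saw_center in the frame of case_rim between -0.05 and 0.05 m and y of saw_center in the frame of case_rim between -0.03 and 0.03 m and contact force between the fingers and hole_saw below 0.1 N and linear speed of hole_saw above 0.45 m/s).
It fails at once if the paint can is knocked over or shifted by over 25 mm (distance of paint_can from where it was at the start of the episode above 0.025 m or angle between paint_can's own z axis and vertical above 0.3 rad).
It fails at once if the paint tin is knocked over or shifted by over 25 mm (distance of paint_tin from where it was at the start of the episode above 0.025 m or angle between paint_tin's own z axis and vertical above 0.3 rad).
It also fails if it takes over 72 s, if anything falls off the work surface, if the arm or the gripper's body presses on something with over 40 N, if the wrist force passes 120 N, or if a joint passes its speed limit or range.

### The arm

A 6-joint arm with a two-finger parallel gripper is mounted at the origin on a cart in front of the work surface, level with it; the furniture and walls round the work are solid. World frame = base frame: x ahead of the robot, y to its left, z up, the work surface at z = 0. Lengths are in mm, angles in rad, forces in N, time in s.
With the tool pointing down it reaches from about 350 to 875 mm from the base axis. Payload 4.2 kg.
Tool frame: the origin (TCP) lies at the very end of the fingers, on their centre line; the grasp point (between the pads) lies 19 mm behind it; z points along the fingers, y is the line along which they close (so a half turn about z gives the same grasp; the last joint's range is limited). The gripper opens to 85 mm and grips with 20 to 120 N. Pads are 22 mm wide; open, the fingers measure 114 mm over their backs; the gripper's body (76 mm by 85 mm) begins 54 mm behind the grasp point. The pads swing forward as they close: fully open they stand 13 mm farther back than shut.
Start: joints at [-1.014, 0.385, 0.008, 0, -1.194, -0.259], TCP at [183.402, -597.464, 231.312] pointing down, gripper open.
Joint ranges: [-3.14, 3.14], [-1.21, 2.06], [-1.07, 1.41], [-3.16, 2.05], [-2.99, -0.16], [-3.1, 3.1]. Speed limits (rad/s): [2.79, 2.79, 3.14, 3.14, 3.14, 3.14].

### API

Orientations are given as a unit quaternion [x, y, z, w].
In Python, from bench import arm gives the robot as it stands. The module is installed in compiled form; this text tells all that it offers.
- The arm moves only by the tool drive_tool, never from a script. Its argument "targets" is a list of rows, each a list of 5 numbers: the closure, from -1 (fully open) to 1 (shut), then the shift along the tool's x, y, z in mm, then the turn about the tool's z in degrees. In form: [[grip, tx, ty, tz, roll], ...]. A call has 1 to 12 rows; each row is the pose to reach, as a shift and turn from the pose commanded when the call began, along the tool's axes at that moment; what a row does not reach only later rows make up. A row lasts 1/10 s, in which the tool goes at most 50 mm and 8.59 degrees, less where a joint would pass 70% of its speed; a pose out of reach is approached as far as the arm can. A call with a gripper value outside its range is refused whole. The fingers move at their own pace and stop on an object; the grip force is fixed at half the most. Time passes only in rows, so rows that repeat a pose let the fingers close. It gives the time, the measured TCP pose, the force, the opening and the grip force at its end, in the units of the state.
- arm.read_state(): the state, without advancing time (a new reading comes with each control period).
- arm.get_image(name): name is "scene" or "top" or "wrist"; returns the picture (384x512x3 uint8, blue, green, red); there is no depth.
- arm.camera_params(name): a dict with "fov_y" (degrees; the focal length in pixels is half the picture's height over the tangent of half this angle, whatever the lens; pixels are square), "cx", "cy" (the principal point, pixels), "D" ([k1, k2, p1, p2, k3] as OpenCV has them; the pictures are not rectified), "rvec" (rotation vector, rad) and "tvec" (3), from world to camera coordinates, as OpenCV has them; the wrist camera has in their place "tool_from_camera" (4x4, takes a point from camera to tool coordinates, whose origin is the TCP and whose axes are the flange's). Camera axes: x right, y down, z forward; pixel columns grow to the right and rows downward; lengths in mm; the calibration is good to about 2 mm. A picture is of the moment at which its call begins: read the wrist's pose just before it. camera_params takes no time and is no camera call.
- arm.job_done(): hands the job in; it is judged then, once.
The state is a dict: "clock": time; "joints": joint angles; "joint_vel": joint speeds; "joint_efforts": joint torques, N m; "position": TCP position; "ee_rot": TCP orientation; "contact_force": force on the tool from outside, world axes, zero at the start; "wrist_torque": the same for the moment, N m; "gripper_width": finger opening in mm; "grasp_force": force on a finger pad.
Only numpy, scipy, OpenCV 4.12 (cv2) and the standard library are available. Lean on these libraries where they do the work, as an engineer would, in place of code of your own. Each camera call takes 0.05 s, during which the arm holds its last target. There are 200 camera calls.

## Working session

There is one attempt and no reset: what is moved stays moved. The work goes in short steps, Python scripts to look and compute and a tool call to move; the robot and the scene stay as the last step left them, time stands still between calls to the robot, and variables do not carry over. Pictures are saved under pics/ and viewed, at most 10 in all, crops included, and the job is handed in when it is done.

Besides the shell and the picture viewer there is one more tool, called after "Emit:" in YAML: its name, and indented under it one key for each argument. drive_tool: Moves the arm, as the interface text tells. Its arguments: {"type":"object","properties":{"targets":{"type":"array","items":{"type":"array","items":{"type":"number"}}}},"required":["targets"]}

```bash
mkdir -p pics
cat > h.py <<'E'
import numpy as np,cv2
from scipy.spatial.transform import Rotation as R
from bench import arm
def cam(n,st=None):
    p=arm.camera_params(n);f=192/np.tan(np.radians(p['fov_y']/2))
    K=np.array([[f,0,p['cx']],[0,f,p['cy']],[0,0,1.]]);D=np.array(p['D'],float)
    if n!='wrist':
        Rm=cv2.Rodrigues(np.array(p['rvec'],float))[0];t=np.array(p['tvec'],float).ravel()
    else:
        T=np.eye(4);T[:3,:3]=R.from_quat(st['ee_rot']).as_matrix();T[:3,3]=st['position']
        M=np.linalg.inv(T@np.array(p['tool_from_camera']));Rm,t=M[:3,:3],M[:3,3]
    return K,D,Rm,t
def ray(c,uv):
    K,D,Rm,t=c
    q=cv2.undistortPoints(np.array(uv,float).reshape(-1,1,2),K,D).reshape(-1,2)
    d=np.c_[q,np.ones(len(q))]@Rm
    return -Rm.T@t,d/np.linalg.norm(d,axis=1)[:,None]
def onz(c,uv,z):
    o,d=ray(c,uv);return o+d*((z-o[2])/d[:,2])[:,None]
def proj(c,P):
    K,D,Rm,t=c;return cv2.projectPoints(np.array(P,float).reshape(-1,1,3),cv2.Rodrigues(Rm)[0],t,K,D)[0].reshape(-1,2)
def tri(c1,u1,c2,u2):
    o,d=ray(c1,[u1]);p,e=ray(c2,[u2]);d=d[0];e=e[0]
    s=np.linalg.lstsq(np.c_[d,-e],p-o,rcond=None)[0]
    a=o+s[0]*d;b=p+s[1]*e;return (a+b)/2,np.linalg.norm(a-b)
E
python3 - <<'E'
from h import *
st=arm.read_state();print(st)
for n in ('scene','top','wrist'):
    s=arm.read_state();im=arm.get_image(n);cv2.imwrite(f'pics/{n}0.png',im)
    c=cam(n,s);print(n,c[0][0,0],ray(c,[[256,192]]))
E
python3 -c "
import cv2,numpy as np
a=[cv2.imread(f'pics/{n}0.png') for n in ('scene','top')]
cv2.imwrite('pics/s0.png',cv2.resize(a[0],(800,600)));cv2.imwrite('pics/t0.png',cv2.resize(a[1],(800,600)))"
```

```text
{'clock': 0.0, 'joints': array([-1.01439953e+00,  3.85548067e-01,  6.65375878e-03, -5.34301862e-04,
       -1.19398339e+00, -2.58610724e-01]), 'joint_vel': array([ 0.00147026,  0.00085619, -0.00022698,  0.0006389 ,  0.00035004,
        0.00108005]), 'joint_efforts': array([ 1.76666877e-04, -3.92288697e+01,  1.88401330e+01,  4.18610036e+00,
       -4.52860739e-03,  2.37056344e-05]), 'position': array([ 183.24681922, -596.93379663,  230.23239038]), 'ee_rot': array([-1.48245953e-01,  9.88949945e-01,  1.05387351e-03, -1.84469756e-04]), 'contact_force': array([ 0.62563541, -0.66054388, -0.06145555]), 'wrist_torque': array([0.02754969, 0.08019407, 0.03556589]), 'grasp_force': 0.0, 'gripper_width': 85.22764515024038}
scene 363.862579672314 (array([121.08083126, 586.33958495, 608.98937615]), array([[ 0.49536671, -0.64369047, -0.58333044]]))
top 415.9285604710055 (array([ 381.55930097,    4.12999502, 1324.75016579]), array([[ 0.14398547, -0.00834627, -0.9895446 ]]))
wrist 291.921709251327 (array([ 118.60992246, -617.07760554,  373.58308416]), array([[ 0.26989958,  0.06017609, -0.96100627]]))
```

View pics/s0.png

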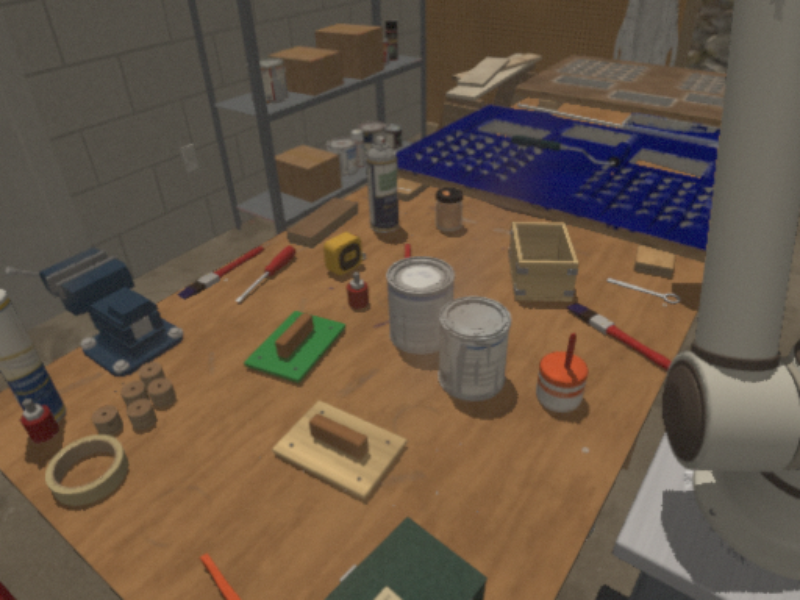

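View pics/t0.png

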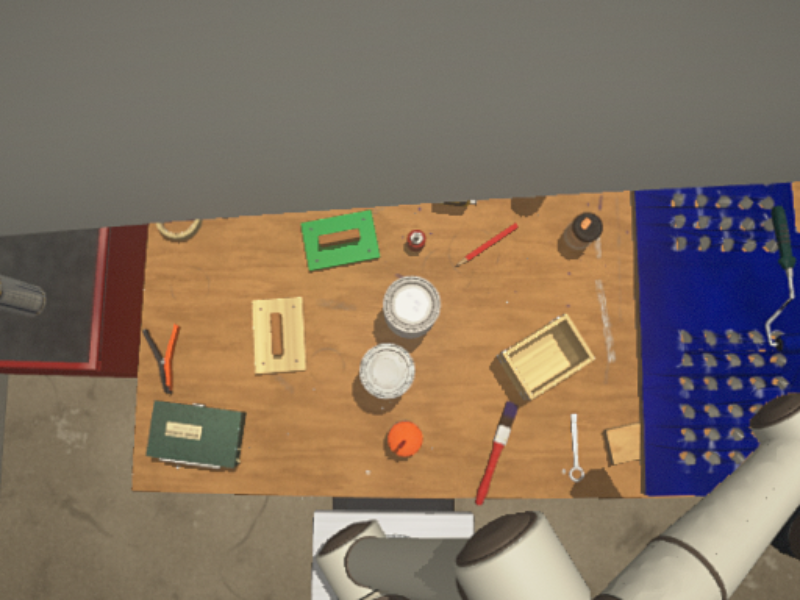

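Run:
```python
import cv2,numpy as np
t=cv2.imread('pics/top0.png');s=cv2.imread('pics/scene0.png')
r=lambda i,x,y,w,h,k:cv2.resize(i[y:y+h,x:x+w],(w*k,h*k),interpolation=cv2.INTER_CUBIC)
A=np.zeros((600,800,3),np.uint8)
a=r(t,315,198,70,60,6);A[:360,:420]=a           #case top x=315+u/6,y=198+v/6
a=r(t,250,135,30,40,6);A[:240,420:600]=a        #saw top
a=r(s,212,170,32,34,6);A[:204,600:792]=a        #saw scene
a=r(t,158,186,40,58,4);A[360:592,:160]=a        #lid top
a=r(s,170,250,95,70,4);A[320:600,420:800]=a     #lid scene
a=r(s,320,135,55,62,4);A[360:600,180:400]=a[:240]     #case scene
cv2.imwrite('pics/c1.png',A)
```

```text
(no output)
```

View pics/c1.png

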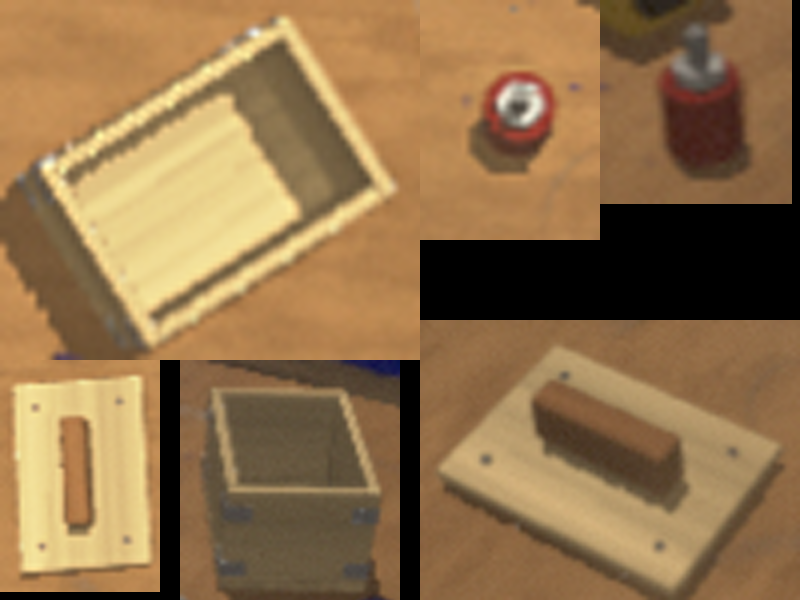

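Run:
```python
from h import *
np.set_printoptions(precision=1,suppress=True)
T=cam('top');S=cam('scene')
ct=[(363,200.5),(381.3,229.2),(340.3,255.5),(322,225.5)]
print('case z82',onz(T,ct,82),onz(T,ct,82).mean(0))
P=onz(T,ct,82);print(np.linalg.norm(P-np.roll(P,-1,0),axis=1),[np.degrees(np.arctan2(*(P[j]-P[i])[[1,0]])) for i,j in((1,0),(1,2),(2,3),(0,3))])
cs=[(327.75,142),(361.25,142),(370.25,168),(330.5,168)]
Q=onz(S,cs,82);print('case scene',Q,Q.mean(0),np.linalg.norm(Q-np.roll(Q,-1,0),axis=1))
print('case tri',[ [tri(T,a,S,b) for b in cs][np.argmin([tri(T,a,S,b)[1] for b in cs])] for a in ct])
print('bar',tri(T,(177.25,214),S,(216.5,274.5)),'z44',onz(T,[(177.25,214)],44),onz(S,[(216.5,274.5)],44))
L=onz(T,[(161.25,192.5),(193.5,190.25),(195.75,237),(163.5,239.75)],14);print('lid',L,L.mean(0),np.linalg.norm(L-np.roll(L,-1,0),axis=1))
print('lid x dirs',[np.degrees(np.arctan2(*(L[j]-L[i])[[1,0]])) for i,j in((3,0),(2,1))])
print('saw',tri(T,(266.5,152.8),S,(228.3,174.7)),onz(T,[(266.5,152.8)],64),onz(S,[(228.3,174.7)],64))
print('cans',onz(T,[(411*.64,304*.64)],122),onz(T,[(387*.64,370*.64)],120))
st=arm.read_state();print(R.from_quat(st['ee_rot']).as_matrix()); print(arm.camera_params('wrist')['tool_from_camera'])
```

```text
case z82 [[ 541.8 -331.8   82. ]
 [ 455.4 -386.2   82. ]
 [ 375.7 -260.2   82. ]
 [ 464.3 -205.7   82. ]] [ 459.3 -296.    82. ]
[102.1 149.  104.  147.9] [np.float64(32.18914342294554), np.float64(122.33171059832871), np.float64(31.577032422564024), np.float64(121.60307810141072)]
case scene [[ 541.  -328.    82. ]
 [ 456.1 -384.2   82. ]
 [ 376.6 -257.5   82. ]
 [ 466.2 -197.9   82. ]] [ 460.  -291.9   82. ] [101.9 149.5 107.6 150.1]
case tri [(array([ 542.5, -332.2,   79.7]), np.float64(0.8433103415659827)), (array([ 456.1, -386.2,   81.1]), np.float64(1.335791657432482)), (array([ 376.5, -260.2,   80.5]), np.float64(1.7838341169065608)), (array([ 466.8, -205.5,   77.6]), np.float64(4.938966389118251))]
bar (array([496.8, 237.3,  42.7]), np.float64(4.104410467492183)) z44 [[495.  235.8  44. ]] [[497.8 239.1  44. ]]
lid [[565.5 295.5  14. ]
 [574.5 192.4  14. ]
 [426.3 180.   14. ]
 [415.7 281.4  14. ]] [495.5 237.3  14. ] [103.5 148.7 102.  150.5]
lid x dirs [np.float64(5.379175130240365), np.float64(4.799617870675796)]
saw (array([690.1, -35.7,  67.2]), np.float64(5.014470101586757)) [[688.7 -37.2  64. ]] [[695.9 -38.4  64. ]]
cans [[549.4 -26.7 122. ]] [[425.9  15.9 120. ]]
[[-1.  -0.3 -0. ]
 [-0.3  1.   0. ]
 [ 0.   0.  -1. ]]
[[   0.    -1.    -0.3   67.7]
 [   1.     0.    -0.     0. ]
 [   0.    -0.3    1.  -143.2]
 [   0.     0.     0.     1. ]]
```

```bash
cat >> h.py <<'E'
def go(p,yaw=None):
    "shift in tool axes and roll (deg) to TCP p, tool y at world angle yaw"
    s=arm.read_state();M=R.from_quat(s['ee_rot']).as_matrix()
    y=np.degrees(np.arctan2(M[1,1],M[0,1]));d=M.T@(np.array(p)-s['position'])
    r=0 if yaw is None else -((yaw-y+180)%360-180)
    print('t',s['clock'],'pos',s['position'].round(1),'yaw',y.round(1),'tilt',np.degrees(np.arccos(-M[2,2])).round(2),'-> d',d.round(1),'roll',np.round(r,1),'w',s['gripper_width'].round(1),'F',s['contact_force'].round(1))
E
python3 -c "
from h import *
go((690,-37,200),122)"
```

```text
Traceback (most recent call last):
  File "h.py", line 31, in go
    print('t',s['clock'],'pos',s['position'].round(1),'yaw',y.round(1),'tilt',np.degrees(np.arccos(-M[2,2])).round(2),'-> d',d.round(1),'roll',np.round(r,1),'w',s['gripper_width'].round(1),'F',s['contact_force'].round(1))
                                                                                                                                                                 ^^^^^^^^^^^^^^^^^^^^^^^^
AttributeError: 'float' object has no attribute 'round'
```

```bash
sed -i "s/s\['gripper_width'\].round(1)/round(float(s['gripper_width']),1)/" h.py
python3 -c "
from h import *
go((690,-37,200),122)"
```

```text
t 0.15 pos [ 183.2 -597.1  230.5] yaw 107.1 tilt 0.1 -> d [-648.7  386.8   31.1] roll -14.9 w 85.4 F [0.3 0.1 0.6]
```

Emit:
drive_tool:
  targets:
    - [-1,-485,290,10,-15]
    - [-1,-485,290,10,-15]
    - [-1,-485,290,10,-15]
    - [-1,-485,290,10,-15]
    - [-1,-485,290,10,-15]
    - [-1,-485,290,10,-15]
    - [-1,-485,290,10,-15]
    - [-1,-485,290,10,-15]
    - [-1,-485,290,10,-15]
    - [-1,-485,290,10,-15]
    - [-1,-485,290,10,-15]
    - [-1,-485,290,10,-15]

```text
clock: 1.35
position: [564.4, -174.6, 220.5]
ee_rot: [-0.278, 0.961, 0.0, 0.0]
contact_force: [-0.3, -0.5, -0.6]
gripper_width: 85.6
grasp_force: 0.0
```

```bash
python3 -c "
from h import *
go((690,-37,200),122)"
```

```text
t 1.35 pos [ 564.4 -174.6  220.5] yaw 122.3 tilt 0.02 -> d [-179.7   49.2   20.6] roll 0.3 w 85.6 F [-0.3 -0.5 -0.6]
```

Emit:
drive_tool:
  targets:
    - [-1,-180,49,21,0]
    - [-1,-180,49,21,0]
    - [-1,-180,49,21,0]
    - [-1,-180,49,21,0]
    - [-1,-180,49,21,0]
    - [-1,-180,49,21,0]
    - [-1,-180,49,21,0]
    - [-1,-180,49,21,0]

```text
clock: 2.15
position: [687.8, -42.2, 200.9]
ee_rot: [-0.275, 0.961, -0.0, 0.0]
contact_force: [0.4, 0.1, 0.4]
gripper_width: 85.4
grasp_force: 0.0
```

Run:
```python
from h import *
go((690,-37,200),122)
s=arm.read_state();im=arm.get_image('wrist');c=cam('wrist',s)
np.set_printoptions(precision=1,suppress=True)
hsv=cv2.cvtColor(im,cv2.COLOR_BGR2HSV)
m=cv2.inRange(hsv,(0,120,40),(7,255,255))|cv2.inRange(hsv,(172,120,40),(180,255,255))
n,l,st,ce=cv2.connectedComponentsWithStats(m)
for i in range(1,n):
    if st[i,4]>80: print(st[i],ce[i],onz(c,[ce[i]],38))
print(proj(c,[[690,-37,64],[690,-37,38],[690,-37,0]]))
cv2.imwrite('pics/w1.png',im)
```

```text
t 2.15 pos [687.8 -42.2 200.9] yaw 122.0 tilt 0.02 -> d [-4.6  3.3  0.9] roll -0.0 w 85.4 F [0.4 0.1 0.4]
[  83   99  114   18 1194] [139.9 107.3] [[ 695.3 -185.7   38. ]]
[244 161  34  39 566] [260.6 177.2] [[692.1 -42.2  38. ]]
[161 294  44  28 733] [181.7 308.3] [[885.9 -37.   38. ]]
[[266.  184.1]
 [265.8 178.1]
 [265.5 170.8]]
```

View pics/w1.png

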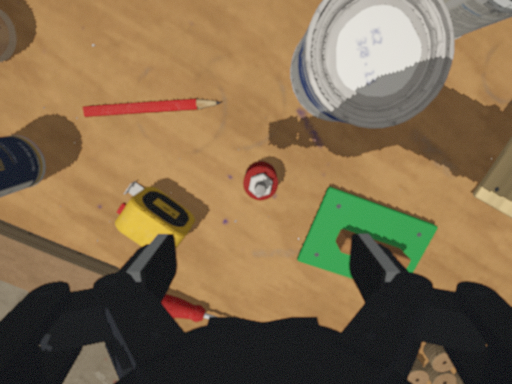

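Run:
```python
from h import *
np.set_printoptions(precision=1,suppress=True)
im=cv2.imread('pics/w1.png');s=arm.read_state();c=cam('wrist',s)
print(onz(c,[(262,185)],64),onz(c,[(261,177)],38))
hsv=cv2.cvtColor(im,cv2.COLOR_BGR2HSV)[155:205,235:285]
g=cv2.inRange(hsv,(0,0,70),(180,70,255));m=cv2.moments(g,True);print(m['m00'],235+m['m10']/m['m00'],155+m['m01']/m['m00'])
go((690,-42,115),122)
```

```text
[[693.  -39.8  64. ]] [[691.8 -41.9  38. ]]
424.0 260.313679245283 184.7688679245283
t 2.2 pos [687.9 -42.1 201.1] yaw 122.0 tilt 0.04 -> d [-1.8 -1.  86.1] roll -0.0 w 85.4 F [-0.6  0.7 -0.1]
```

Emit:
drive_tool:
  targets:
    - [-0.2,-4,-1,40,0]
    - [-0.2,-4,-1,86,0]
    - [-0.2,-4,-1,86,0]
    - [-0.2,-4,-1,86,0]
    - [-0.2,-4,-1,86,0]

```text
clock: 2.7
position: [694.2, -40.0, 117.7]
ee_rot: [-0.276, 0.961, -0.001, 0.003]
contact_force: [-0.1, -0.2, -0.0]
gripper_width: 51.6
grasp_force: 0.0
```

Run:
```python
from h import *
np.set_printoptions(precision=1,suppress=True)
s=arm.read_state();im=arm.get_image('wrist');c=cam('wrist',s)
print(proj(c,[[692,-40.5,64],[692,-40.5,38],[692,-40.5,0]]))
go((692,-40.5,50),122)
u,v=proj(c,[[692,-40.5,50]])[0].astype(int);print(u,v)
cv2.imwrite('pics/w2.png',cv2.resize(im[v-70:v+70,u-90:u+90],None,fx=4,fy=4,interpolation=cv2.INTER_CUBIC))
```

```text
[[263.8 203.9]
 [263.8 193.5]
 [263.9 181.7]]
t 2.75 pos [694.3 -39.8 117.9] yaw 122.1 tilt 0.34 -> d [ 2.6  0.8 67.9] roll 0.1 w 51.3 F [1.2 0.7 0.5]
263 198
```

View pics/w2.png

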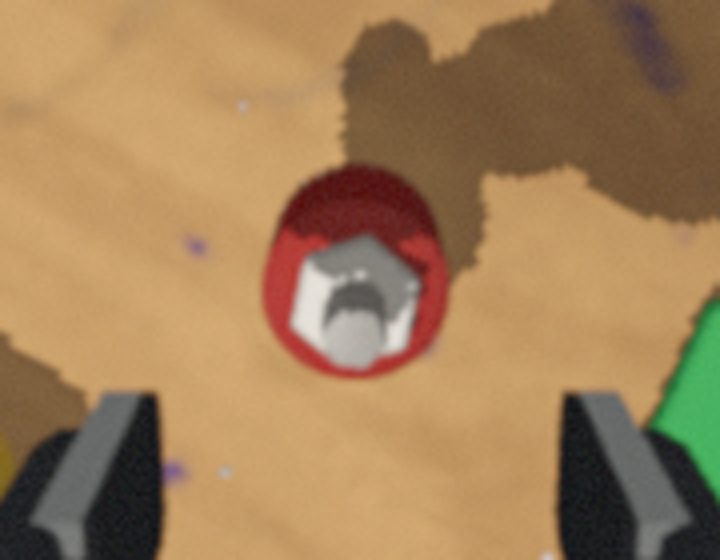

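Run:
```python
from h import *
np.set_printoptions(precision=1,suppress=True)
s=arm.read_state();c=cam('wrist',s)
print(onz(c,[(261.75,212.5)],64),onz(c,[(262.3,201.8)],46),onz(c,[(261.8,199)],38))
print(tri(cam('top'),(266.5,152.8),c,(261.75,212.5)))
print('tcp',proj(c,[s['position']]))
go((688,-40.5,50),122)
```

```text
[[698.4 -38.1  64. ]] [[696.4 -38.9  46. ]] [[696.9 -39.2  38. ]]
(array([691.3, -38.4,  72. ]), np.float64(9.12604108016478))
tcp [[262.4 239.8]]
t 2.75 pos [694.3 -39.8 117.9] yaw 122.1 tilt 0.34 -> d [ 6.   2.9 67.8] roll 0.1 w 51.3 F [1.2 0.7 0.5]
```

Emit:
drive_tool:
  targets:
    - [-0.2,0,0,20,0]
    - [-0.2,0,0,20,0]
    - [-0.2,0,0,20,0]
    - [-0.2,0,0,20,0]
    - [-0.2,0,0,20,0]

```text
clock: 3.25
position: [693.1, -39.5, 95.7]
ee_rot: [-0.276, 0.961, -0.0, 0.001]
contact_force: [0.3, -0.8, -0.3]
gripper_width: 51.4
grasp_force: 0.0
```

Run:
```python
from h import *
np.set_printoptions(precision=1,suppress=True)
s=arm.read_state();im=arm.get_image('wrist');c=cam('wrist',s)
go((694,-39,50),122)
u,v=proj(c,[[694,-40,45]])[0].astype(int);print(u,v)
hsv=cv2.cvtColor(im,cv2.COLOR_BGR2HSV)
red=cv2.inRange(hsv,(0,130,40),(7,255,255))|cv2.inRange(hsv,(172,130,40),(180,255,255))
n,l,stt,ce=cv2.connectedComponentsWithStats(red)
for i in range(1,n):
    if stt[i,4]>200: print(stt[i],ce[i])
cv2.imwrite('pics/w3.png',cv2.resize(im[v-60:v+60,u-80:u+80],None,fx=4,fy=4,interpolation=cv2.INTER_CUBIC))
print('crop origin',u-80,v-60, 'tcp',proj(c,[s['position']]))
```

```text
t 3.3 pos [692.9 -39.5  95.4] yaw 122.1 tilt 0.1 -> d [-1.1 -0.1 45.4] roll 0.1 w 51.2 F [0.5 0.1 0.1]
261 209
[   5   86  163   27 2535] [86.5 98.9]
[ 235  176   51   59 1300] [260.2 198.7]
[104 349  47  31 702] [125.6 363.8]
crop origin 181 149 tcp [[262.4 239.8]]
```

View pics/w3.png

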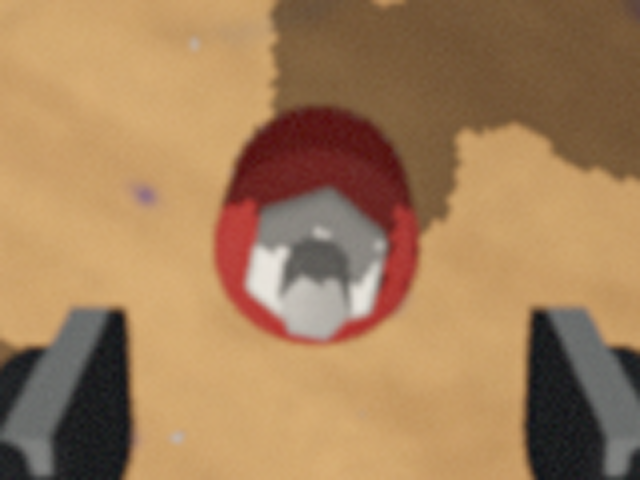

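Run:
```python
from h import *
np.set_printoptions(precision=1,suppress=True)
s=arm.read_state();c=cam('wrist',s)
print(onz(c,[(259.5,225.75)],64),onz(c,[(260.2,212.7)],46),onz(c,[(260,210)],38))
print(tri(cam('scene'),(228.3,174.7),c,(259.5,225.75)))
go((695,-40,50),122)
```

```text
[[698.2 -38.5  64. ]] [[696.1 -39.5  46. ]] [[697.  -39.2  38. ]]
(array([697.5, -38.9,  63.6]), np.float64(1.8802597468610915))
t 3.3 pos [692.9 -39.5  95.4] yaw 122.1 tilt 0.1 -> d [-1.4 -1.5 45.4] roll 0.1 w 51.2 F [0.5 0.1 0.1]
```

Emit:
drive_tool:
  targets:
    - [-0.2,-4,-2,15,0]
    - [-0.2,-4,-2,30,0]
    - [-0.2,-4,-2,46,0]
    - [-0.2,-4,-2,46,0]
    - [0.3,-4,-2,46,0]
    - [0.6,-4,-2,46,0]
    - [1,-4,-2,46,0]
    - [1,-4,-2,46,0]
    - [1,-4,-2,46,0]
    - [1,-4,-2,46,0]
    - [1,-4,-2,46,0]
    - [1,-4,-2,46,0]

```text
clock: 4.5
position: [697.5, -39.1, 49.2]
ee_rot: [-0.276, 0.961, -0.0, 0.001]
contact_force: [-0.2, -0.5, 5.0]
gripper_width: 9.7
grasp_force: 58.9
```

```bash
python3 -c "
from h import *
go((697,-39,49),122);print(arm.read_state()['grasp_force'])"
```

```text
t 4.5 pos [697.5 -39.1  49.2] yaw 122.1 tilt 0.09 -> d [0.3 0.4 0.2] roll 0.1 w 9.7 F [-0.2 -0.5  5. ]
58.8823002576828
```

Emit:
drive_tool:
  targets:
    - [1,0,0,-10,0]
    - [1,0,0,-20,0]
    - [1,0,0,-50,0]
    - [1,0,0,-80,0]
    - [1,0,0,-110,0]
    - [1,0,0,-140,0]
    - [1,0,0,-140,0]
    - [1,0,0,-140,0]

```text
clock: 5.3
position: [696.6, -38.9, 188.9]
ee_rot: [-0.276, 0.961, 0.0, 0.0]
contact_force: [-0.1, -0.6, -1.9]
gripper_width: 9.4
grasp_force: 58.6
```

Run:
```python
from h import *
np.set_printoptions(precision=1,suppress=True)
go((459,-296,190),122);s=arm.read_state();print(s['grasp_force'])
A=arm.get_image('wrist');c=cam('wrist',s)
B=arm.get_image('scene');T=arm.get_image('top')
cv2.imwrite('pics/tlift.png',T);cv2.imwrite('pics/slift.png',B);cv2.imwrite('pics/wlift.png',A)
p=s['position'];S=cam('scene');u,v=proj(S,[p])[0].astype(int)
a=cv2.resize(B[v-30:v+45,u-38:u+37],(450,450));u,v=proj(c,[p])[0].astype(int)
b=A[v-75:v+75,u-75:u+75];b=cv2.resize(b,(450,450)) if b.size else a
O=np.hstack([a,b]);O=cv2.resize(O,(800,400));cv2.imwrite('pics/lift.png',O)
```

```text
t 5.3 pos [696.6 -38.9 188.9] yaw 122.0 tilt 0.07 -> d [337.8 -91.9  -1.5] roll 0.0 w 9.4 F [-0.1 -0.6 -1.9]
58.63809049129486
```

View pics/lift.png

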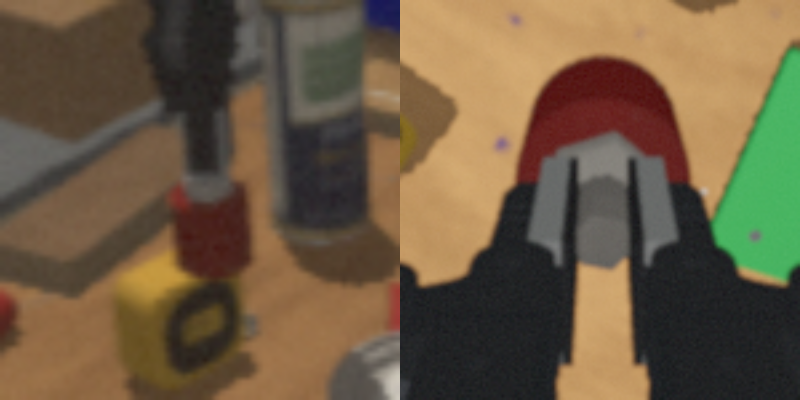

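Emit:
drive_tool:
  targets:
    - [1,34,-9,0,0]
    - [1,68,-18,0,0]
    - [1,101,-27,0,0]
    - [1,135,-37,0,0]
    - [1,169,-46,0,0]
    - [1,203,-55,0,0]
    - [1,237,-64,0,0]
    - [1,270,-73,0,0]
    - [1,304,-82,0,0]
    - [1,338,-92,0,0]
    - [1,338,-92,0,0]
    - [1,338,-92,0,0]

```text
clock: 6.65
position: [458.3, -297.0, 187.3]
ee_rot: [-0.275, 0.961, 0.001, -0.001]
contact_force: [-1.0, -0.3, -0.8]
gripper_width: 9.1
grasp_force: 58.7
```

Run:
```python
from h import *
np.set_printoptions(precision=1,suppress=True)
go((459,-296,190),122);s=arm.read_state();np.save('s4.npy',np.r_[s['position'],s['ee_rot']])
A=arm.get_image('wrist');c=cam('wrist',s);cv2.imwrite('pics/w4.png',A)
print(proj(c,[[541.8,-331.8,82],[455.4,-386.2,82],[375.7,-260.2,82],[464.3,-205.7,82]]))
```

```text
t 6.65 pos [ 458.3 -297.   187.3] yaw 122.0 tilt 0.11 -> d [-1.1  0.4 -2.7] roll -0.0 w 9.1 F [-1.  -0.3 -0.8]
[[183.5 242.3]
 [174.5 131.3]
 [351.4 130.4]
 [341.7 243.4]]
```

View pics/w4.png

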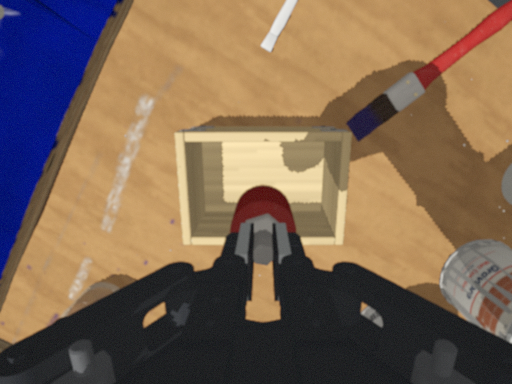

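Run:
```python
from h import *
np.set_printoptions(precision=1,suppress=True)
v=np.load('s4.npy');c=cam('wrist',dict(position=v[:3],ee_rot=v[3:]))
P=onz(c,[(183,245),(176,131),(351,130),(342.5,244)],82);print(P,P.mean(0),np.linalg.norm(P-np.roll(P,-1,0),axis=1))
print([np.degrees(np.arctan2(*(P[j]-P[i])[[1,0]])) for i,j in((0,3),(1,2))])
go((459,-296,70),122)
```

```text
[[ 544.5 -330.9   82. ]
 [ 454.5 -385.2   82. ]
 [ 375.6 -260.7   82. ]
 [ 464.4 -204.7   82. ]] [ 459.8 -295.4   82. ] [105.1 147.4 104.9 149.4]
[np.float64(122.39645678845473), np.float64(122.34194384444943)]
t 6.7 pos [ 458.9 -296.5  187.5] yaw 122.0 tilt 0.09 -> d [ -0.4   0.2 117.5] roll 0.0 w 9.4 F [-0.4 -0.1 -0.5]
```

Emit:
drive_tool:
  targets:
    - [1,-1,0,20,0]
    - [1,-1,0,40,0]
    - [1,-1,0,60,0]
    - [1,-1,0,80,0]
    - [1,-1,0,95,0]
    - [1,-1,0,108,0]
    - [1,-1,0,116,0]
    - [1,-1,0,121,0]
    - [1,-1,0,123,0]
    - [1,-1,0,125,0]
    - [1,-1,0,125,0]
    - [1,-1,0,125,0]

```text
clock: 7.9
position: [460.4, -296.1, 63.8]
ee_rot: [-0.276, 0.961, -0.0, 0.0]
contact_force: [0.3, 0.0, -1.6]
gripper_width: 9.8
grasp_force: 58.7
```

```bash
python3 -c "
from h import *
go((459.8,-295.5,57.2),122.3)"
```

```text
t 7.9 pos [ 460.4 -296.1   63.8] yaw 122.1 tilt 0.06 -> d [0.2 0.9 6.6] roll -0.2 w 9.8 F [ 0.3  0.  -1.6]
```

Underside should be about 6.6 mm above the floor; feel down gently.

Emit:
drive_tool:
  targets:
    - [1,0,0,1,0]
    - [1,0,0,2,0]
    - [1,0,0,3,0]
    - [1,0,0,4,0]
    - [1,0,0,5,0]
    - [1,0,0,5.5,0]
    - [1,0,0,5.5,0]

```text
clock: 8.6
position: [460.0, -296.0, 57.7]
ee_rot: [-0.276, 0.961, 0.0, -0.0]
contact_force: [0.4, -0.7, -1.6]
gripper_width: 9.4
grasp_force: 58.7
```

Emit:
drive_tool:
  targets:
    - [1,0,0,0.4,0]
    - [1,0,0,0.8,0]
    - [1,0,0,0.8,0]

```text
clock: 8.9
position: [460.2, -296.0, 57.2]
ee_rot: [-0.276, 0.961, -0.0, 0.0]
contact_force: [-0.0, 0.6, -0.6]
gripper_width: 9.6
grasp_force: 58.9
```

Emit:
drive_tool:
  targets:
    - [1,0,0,0.4,0]
    - [1,0,0,0.8,0]
    - [1,0,0,0.8,0]

```text
clock: 9.2
position: [460.2, -296.1, 57.1]
ee_rot: [-0.276, 0.961, -0.0, 0.0]
contact_force: [-0.9, 1.2, 4.7]
gripper_width: 9.6
grasp_force: 59.4
```

Emit:
drive_tool:
  targets:
    - [0.6,0,0,0,0]
    - [0.4,0,0,0,0]
    - [0.3,0,0,0,0]
    - [0.3,0,0,0,0]
    - [0.3,0,0,0,0]
    - [0.3,0,0,0,0]

```text
clock: 9.8
position: [460.1, -296.0, 56.1]
ee_rot: [-0.276, 0.961, 0.0, -0.0]
contact_force: [0.1, -1.0, -0.9]
gripper_width: 30.0
grasp_force: 0.0
```

Emit:
drive_tool:
  targets:
    - [0.3,0,0,-10,0]
    - [0.3,0,0,-20,0]
    - [0.3,0,0,-40,0]
    - [0.3,0,0,-70,0]
    - [0.3,0,0,-110,0]
    - [0.3,0,0,-150,0]
    - [0.3,0,0,-170,0]
    - [0.3,0,0,-170,0]
    - [0.3,0,0,-170,0]

```text
clock: 10.7
position: [459.9, -295.8, 227.0]
ee_rot: [-0.276, 0.961, -0.0, 0.001]
contact_force: [0.1, -0.5, -0.2]
gripper_width: 29.6
grasp_force: 0.0
```

Run:
```python
from h import *
s=arm.read_state();A=arm.get_image('wrist');B=arm.get_image('scene')
np.save('s5.npy',np.r_[s['position'],s['ee_rot']]);cv2.imwrite('pics/w5.png',A);cv2.imwrite('pics/s5.png',B)
b=cv2.resize(B[125:215,310:400],(384,384));cv2.imwrite('pics/rel.png',cv2.resize(np.hstack([A,b]),(800,343)))
go((497,238,200),95)
```

```text
t 10.8 pos [ 459.3 -295.6  225.2] yaw 122.0 tilt 0.13 -> d [-315.1  432.3   25.7] roll 27.0 w 29.5 F [-0.1  0.3 -0.8]
```

View pics/rel.png

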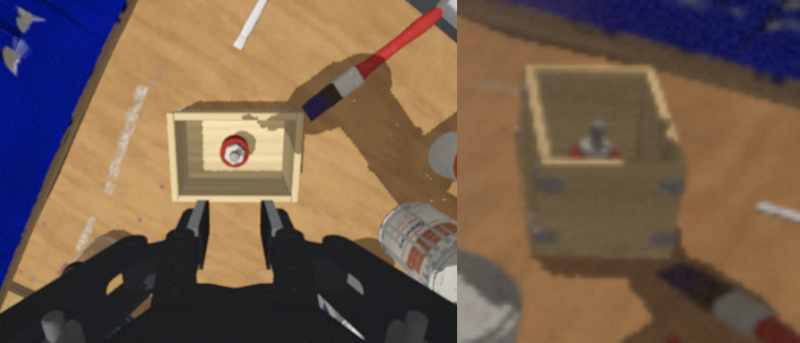

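Emit:
drive_tool:
  targets:
    - [-0.3,-315,432,10,27]
    - [-0.3,-315,432,10,27]
    - [-0.3,-315,432,10,27]
    - [-0.3,-315,432,10,27]
    - [-0.3,-315,432,10,27]
    - [-0.3,-315,432,10,27]
    - [-0.3,-315,432,10,27]
    - [-0.3,-315,432,10,27]
    - [-0.3,-315,432,10,27]
    - [-0.3,-315,432,10,27]
    - [-0.3,-315,432,10,27]
    - [-0.3,-315,432,10,27]

```text
clock: 12.0
position: [497.5, 241.8, 214.1]
ee_rot: [-0.047, 0.999, -0.001, -0.001]
contact_force: [-0.9, -0.8, -0.6]
gripper_width: 55.6
grasp_force: 0.0
```

Emit:
drive_tool:
  targets:
    - [-0.3,0,0,20,0]
    - [-0.3,0,0,20,0]
    - [-0.3,0,0,20,0]
    - [-0.3,0,0,20,0]
    - [-0.3,0,0,20,0]

```text
clock: 12.5
position: [498.1, 237.0, 197.0]
ee_rot: [-0.044, 0.999, 0.0, 0.001]
contact_force: [-0.2, -0.9, 0.4]
gripper_width: 55.6
grasp_force: 0.0
```

Run:
```python
from h import *
np.set_printoptions(precision=1,suppress=True)
go((497,238,200),95)
s=arm.read_state();A=arm.get_image('wrist');c=cam('wrist',s)
np.save('s6.npy',np.r_[s['position'],s['ee_rot']]);cv2.imwrite('pics/w6.png',A)
hsv=cv2.cvtColor(A,cv2.COLOR_BGR2HSV)
print(proj(c,[[497,238,44],[455,234,44],[539,242,44],[565,295,14],[574,192,14],[426,180,14],[416,281,14]]))
u,v=proj(c,[[497,238,44]])[0].astype(int);print('bar hsv',hsv[v-4:v+5:4,u-4:u+5:4].reshape(-1,3).tolist())
```

```text
t 12.5 pos [498.1 237.  197. ] yaw 95.0 tilt 0.07 -> d [ 1.   1.1 -3. ] roll 0.0 w 55.6 F [-0.2 -0.9  0.4]
[[264.  174.8]
 [263.8 133.7]
 [264.2 213. ]
 [305.9 228.2]
 [220.2 228.1]
 [216.   99.8]
 [310.5  98.8]]
bar hsv [[15, 137, 169], [15, 135, 176], [15, 135, 177], [15, 137, 171], [15, 136, 176], [14, 135, 178], [15, 135, 172], [15, 137, 175], [15, 138, 177]]
```

View pics/w6.png

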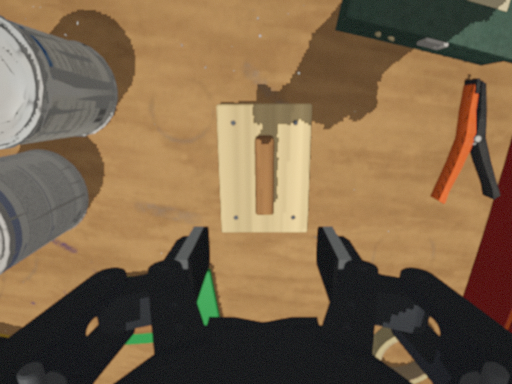

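Run:
```python
from h import *
np.set_printoptions(precision=1,suppress=True)
v=np.load('s6.npy');c=cam('wrist',dict(position=v[:3],ee_rot=v[3:]));A=cv2.imread('pics/w6.png')
hsv=cv2.cvtColor(A,cv2.COLOR_BGR2HSV)
roi=np.zeros(A.shape[:2],np.uint8);roi[104:232,222:307]=255
bar=cv2.inRange(hsv,(8,115,130),(18,255,200))&roi
n,l,st,ce=cv2.connectedComponentsWithStats(bar)
for i in range(1,n):
    if st[i,4]>100:
        pts=np.argwhere(l==i)[:,::-1].astype(np.float32);r=cv2.minAreaRect(pts)
        B=onz(c,cv2.boxPoints(r),44);print(st[i],ce[i],r,B.mean(0),np.linalg.norm(B-np.roll(B,-1,0),axis=1),np.degrees(np.arctan2(*(B[1]-B[0])[[1,0]])))
pale=cv2.inRange(hsv,(15,30,150),(35,125,255));pale=cv2.morphologyEx(pale,cv2.MORPH_OPEN,np.ones((3,3)))
n,l,st,ce=cv2.connectedComponentsWithStats(pale)
for i in range(1,n):
    if st[i,4]>1500 : print(st[i])
P=onz(c,[(218,103),(311.5,103),(308.5,232),(220.5,233)],14);print(P,P.mean(0),np.linalg.norm(P-np.roll(P,-1,0),axis=1))
print([np.degrees(np.arctan2(*(P[j]-P[i])[[1,0]])) for i,j in((0,3),(1,2))])
w=tri(cam('top'),(177.25,214),c,(264,175));print(w);go((498,237.5,19),95)
```

```text
[ 255  139   19   76 1258] [263.9 176.7] ((264.0, 176.5), (75.0, 18.0), 90.0) [500.2 238.3  44. ] [18.1 80.2 19.4 80.2] 95.08887510173295
[ 211  103  102  131 9180]
[[429.2 182.3  14. ]
 [420.2 282.6  14. ]
 [569.6 298.8  14. ]
 [580.4 192.7  14. ]] [499.8 239.1  14. ] [100.7 150.2 106.7 151.5]
[np.float64(3.944141022607059), np.float64(6.192543641402023)]
(array([496.3, 237.1,  42.8]), np.float64(3.107689142596734))
t 12.55 pos [498.1 237.  197. ] yaw 95.0 tilt 0.08 -> d [  0.3   0.4 178. ] roll 0.0 w 55.4 F [-0.3 -0.4 -0.1]
```

Emit:
drive_tool:
  targets:
    - [-0.3,-1.5,1.5,40,0]
    - [-0.3,-1.5,1.5,80,0]
    - [-0.3,-1.5,1.5,107,0]
    - [-0.3,-1.5,1.5,107,0]
    - [-0.3,-1.5,1.5,107,0]
    - [-0.3,-1.5,1.5,107,0]
    - [-0.3,-1.5,1.5,107,0]

```text
clock: 13.25
position: [500.1, 239.8, 91.2]
ee_rot: [-0.044, 0.999, 0.001, 0.002]
contact_force: [0.5, 0.3, -0.3]
gripper_width: 55.5
grasp_force: 0.0
```

Run:
```python
from h import *
np.set_printoptions(precision=1,suppress=True)
s=arm.read_state();A=arm.get_image('wrist');c=cam('wrist',s)
cv2.imwrite('pics/w7.png',A);hsv=cv2.cvtColor(A,cv2.COLOR_BGR2HSV)
q=proj(c,[[429,182,14],[420,283,14],[570,298,14],[580,192,14]]);print(q.ravel())
roi=np.zeros(A.shape[:2],np.uint8);cv2.fillConvexPoly(roi,(q.mean(0)+(q-q.mean(0))*.93).astype(np.int32),255)
bar=cv2.inRange(hsv,(8,115,130),(18,255,200))&roi
n,l,st,ce=cv2.connectedComponentsWithStats(bar)
i=1+np.argmax(st[1:,4]);r=cv2.minAreaRect(np.argwhere(l==i)[:,::-1].astype(np.float32))
bx=cv2.boxPoints(r);B=onz(c,bx,44);print(st[i],r,B.mean(0),np.linalg.norm(B-np.roll(B,-1,0),axis=1),np.degrees(np.arctan2(*(B[1]-B[0])[[1,0]])),np.degrees(np.arctan2(*(B[2]-B[1])[[1,0]])))
v=np.load('s6.npy');c0=cam('wrist',dict(position=v[:3],ee_rot=v[3:]))
print('two-view',tri(c0,(264,176.5),c,r[0]))
go((499.5,238.5,18),95)
```

```text
[192.2  96.7 332.1  96.8 322.7 279.7 199.5 280.2]
[ 248  187   27   75 1895] ((261.0, 223.99996948242188), (25.999996185302734, 73.99998474121094), 0.0) [511.8 239.5  44. ] [55.9 17.6 55.9 19. ] -175.67004319445553 95.11475768009151
two-view (array([483.7, 236.9, 109.6]), np.float64(0.7495472509699395))
t 13.3 pos [499.9 239.6  91. ] yaw 95.1 tilt 0.2 -> d [ 0.7 -1.2 73. ] roll 0.1 w 56.0 F [ 0.8  0.2 -0.1]
```

Run:
```python
from h import *
np.set_printoptions(precision=1,suppress=True)
s=arm.read_state();c=cam('wrist',s);v=np.load('s6.npy');c0=cam('wrist',dict(position=v[:3],ee_rot=v[3:]))
print('far end',tri(c0,(264,214),c,(261,261)),onz(c0,[(264,214)],44),onz(c,[(261,261)],44))
A=cv2.imread('pics/w7.png');print(cv2.cvtColor(A,cv2.COLOR_BGR2HSV)[145:275:5,261].tolist())
go((498.5,239.3,18),95)
```

```text
far end (array([541.9, 242. ,  39.3]), np.float64(0.09406353224387015)) [[540.1 241.9  44. ]] [[539.2 241.8  44. ]]
[[16, 138, 85], [13, 140, 91], [13, 135, 96], [14, 134, 97], [15, 153, 95], [15, 154, 96], [14, 138, 98], [14, 137, 99], [14, 147, 97], [15, 136, 173], [15, 135, 178], [15, 137, 177], [15, 133, 176], [15, 135, 177], [15, 134, 179], [15, 136, 178], [15, 143, 178], [15, 138, 177], [15, 138, 177], [15, 138, 178], [15, 136, 178], [15, 135, 179], [15, 140, 177], [15, 138, 177], [21, 82, 214], [20, 80, 216]]
t 13.3 pos [499.9 239.6  91. ] yaw 95.1 tilt 0.2 -> d [ 1.6 -0.3 73. ] roll 0.1 w 56.0 F [ 0.8  0.2 -0.1]
```

Emit:
drive_tool:
  targets:
    - [-0.3,1.5,0,25,0]
    - [-0.3,1.5,0,45,0]
    - [-0.3,1.5,0,60,0]
    - [-0.3,1.5,0,71,0]
    - [-0.3,1.5,0,71,0]
    - [0.2,1.5,0,71,0]
    - [0.4,1.5,0,71,0]
    - [0.7,1.5,0,71,0]
    - [1,1.5,0,71,0]
    - [1,1.5,0,71,0]
    - [1,1.5,0,71,0]
    - [1,1.5,0,71,0]

```text
clock: 14.5
position: [498.3, 239.4, 19.4]
ee_rot: [-0.044, 0.999, 0.001, 0.001]
contact_force: [-1.0, 0.8, 6.2]
gripper_width: 19.0
grasp_force: 61.7
```

Emit:
drive_tool:
  targets:
    - [1,0,0,-5,0]
    - [1,0,0,-15,0]
    - [1,0,0,-35,0]
    - [1,0,0,-60,0]
    - [1,0,0,-90,0]
    - [1,0,0,-120,0]
    - [1,0,0,-150,0]
    - [1,0,0,-150,0]
    - [1,0,0,-150,0]
    - [1,0,0,-150,0]

```text
clock: 15.5
position: [496.5, 238.1, 166.8]
ee_rot: [-0.044, 0.999, -0.001, -0.001]
contact_force: [-0.4, -1.1, -2.1]
gripper_width: 18.5
grasp_force: 60.6
```

Run:
```python
from h import *
np.set_printoptions(precision=1,suppress=True)
go((459.8,-295.5,170),32.3);s=arm.read_state();print(s['grasp_force'],s['wrist_torque'],s['joints'])
A=arm.get_image('wrist');c=cam('wrist',s);cv2.imwrite('pics/w8.png',A);np.save('s8.npy',np.r_[s['position'],s['ee_rot']])
hsv=cv2.cvtColor(A,cv2.COLOR_BGR2HSV)
# lid corners expected in tool frame: slab top at TCP z offset +6 (down), x +-75, y +-52
M=R.from_quat(s['ee_rot']).as_matrix()
q=proj(c,[s['position']+M@np.array([x,y,6.]) for x,y in((-75,-52),(-75,52),(75,52),(75,-52))]);print(q.ravel())
pale=cv2.inRange(hsv,(15,30,110),(35,140,255));pale[300:]=0
pale=cv2.morphologyEx(pale,cv2.MORPH_OPEN,np.ones((5,5)))
n,l,st,ce=cv2.connectedComponentsWithStats(pale)
for i in range(1,n):
    if st[i,4]>1500:
        h=cv2.convexHull(np.argwhere(l==i)[:,::-1].astype(np.int32));print(st[i],cv2.approxPolyDP(h,4,True).reshape(-1,2).tolist())
```

```text
t 15.5 pos [496.5 238.1 166.8] yaw 95.0 tilt 0.19 -> d [  83.3 -528.3   -2.3] roll 62.7 w 18.5 F [-0.4 -1.1 -2.1]
60.5883514881134 [-0. -0. -0.] [ 0.7  0.3 -0.3 -0.  -1.  -2.2]
[180.8 343.3 344.9 343.6 369.   94.  157.5  93.8]
[    0     0   512   300 97211] [[481, 299], [0, 299], [0, 0], [345, 0], [511, 62], [509, 215]]
```

Run:
```python
from h import *
np.set_printoptions(precision=1,suppress=True)
v=np.load('s8.npy');c=cam('wrist',dict(position=v[:3],ee_rot=v[3:]));A=cv2.imread('pics/w8.png')
hsv=cv2.cvtColor(A,cv2.COLOR_BGR2HSV)
m=cv2.inRange(hsv,(17,30,60),(35,105,255));m=cv2.morphologyEx(m,cv2.MORPH_OPEN,np.ones((5,5)))
m[300:]=0
n,l,st,ce=cv2.connectedComponentsWithStats(m)
for i in range(1,n):
    if st[i,4]>1500:
        h=cv2.convexHull(np.argwhere(l==i)[:,::-1].astype(np.int32));print(st[i],cv2.approxPolyDP(h,4,True).reshape(-1,2).tolist())
for u in (190,230,300,340): print(u,hsv[80:112:3,u].tolist())
```

```text
[  159    97   208   175 26156] [[365, 99], [353, 258], [345, 271], [180, 271], [172, 258], [160, 99]]
190 [[17, 128, 182], [16, 128, 182], [16, 123, 190], [16, 119, 193], [16, 126, 193], [17, 124, 192], [19, 96, 173], [20, 83, 213], [20, 78, 226], [21, 79, 225], [21, 79, 225]]
230 [[16, 130, 185], [17, 128, 188], [16, 125, 192], [17, 122, 192], [17, 130, 189], [16, 125, 186], [19, 96, 170], [21, 83, 209], [20, 80, 219], [21, 80, 218], [21, 81, 218]]
300 [[16, 130, 118], [16, 137, 121], [16, 131, 119], [16, 133, 121], [16, 132, 116], [14, 124, 115], [20, 98, 138], [19, 93, 148], [20, 95, 148], [20, 94, 147], [19, 92, 150]]
340 [[15, 138, 113], [15, 131, 121], [16, 132, 122], [15, 134, 122], [16, 130, 120], [15, 127, 114], [20, 97, 145], [21, 93, 157], [20, 91, 157], [20, 88, 159], [20, 90, 159]]
```

Emit:
drive_tool:
  targets:
    - [1,0,0,-15,0]
    - [1,3,-15,-22,2]
    - [1,7,-45,-22,6]
    - [1,12,-80,-22,10]
    - [1,18,-115,-22,14]
    - [1,23,-150,-22,18]
    - [1,29,-185,-22,22]
    - [1,34,-220,-22,26]
    - [1,39,-250,-22,29]
    - [1,41,-264,-22,31]
    - [1,41,-264,-22,31]

```text
clock: 16.65
position: [479.1, -29.6, 189.6]
ee_rot: [0.226, 0.974, -0.0, -0.001]
contact_force: [0.8, -0.1, -2.1]
gripper_width: 18.8
grasp_force: 60.5
```

```bash
python3 -c "
from h import *
go((459.8,-295.5,188),32.3)"
```

```text
t 16.65 pos [479.1 -29.6 189.6] yaw 63.8 tilt 0.1 -> d [-100.  -247.1    1.7] roll 31.5 w 18.8 F [ 0.8 -0.1 -2.1]
```

Emit:
drive_tool:
  targets:
    - [1,-8,-20,0,3]
    - [1,-20,-50,0,7]
    - [1,-33,-82,0,11]
    - [1,-46,-114,0,15]
    - [1,-60,-148,0,19]
    - [1,-73,-180,0,23]
    - [1,-86,-212,0,27]
    - [1,-95,-235,0,30]
    - [1,-100,-247,0,31.5]
    - [1,-100,-247,0,31.5]
    - [1,-100,-247,0,31.5]
    - [1,-100,-247,0,31.5]

```text
clock: 17.85
position: [462.2, -292.5, 190.1]
ee_rot: [0.48, 0.877, 0.0, -0.0]
contact_force: [-0.4, -0.1, -1.6]
gripper_width: 19.0
grasp_force: 60.5
```

Run:
```python
from h import *
np.set_printoptions(precision=1,suppress=True)
go((459.8,-295.5,140),32.3)
s=arm.read_state();A=arm.get_image('wrist');c=cam('wrist',s);B=arm.get_image('scene');T=arm.get_image('top')
cv2.imwrite('pics/w9.png',A);cv2.imwrite('pics/s9.png',B);cv2.imwrite('pics/t9.png',T)
hsv=cv2.cvtColor(A,cv2.COLOR_BGR2HSV)
m=cv2.inRange(hsv,(17,30,60),(35,108,255));m=cv2.morphologyEx(m,cv2.MORPH_OPEN,np.ones((5,5)));m[300:]=0
n,l,st,ce=cv2.connectedComponentsWithStats(m)
for i in range(1,n):
    if st[i,4]>800:
        h=cv2.convexHull(np.argwhere(l==i)[:,::-1].astype(np.int32));print(st[i],cv2.approxPolyDP(h,4,True).reshape(-1,2).tolist())
M=R.from_quat(s['ee_rot']).as_matrix()
for dz in (6,8):
    P=(onz(c,[(159,98),(366,98)],s['position'][2]-dz)-s['position'])@M;print('near edge tool',dz,P)
# lid corners in the top view (slab top z)
hsv=cv2.cvtColor(T,cv2.COLOR_BGR2HSV);m=cv2.inRange(hsv,(17,30,100),(35,125,255))
n,l,st,ce=cv2.connectedComponentsWithStats(m)
for i in range(1,n):
    if st[i,4]>300:
        h=cv2.convexHull(np.argwhere(l==i)[:,::-1].astype(np.int32));print('top',st[i],cv2.approxPolyDP(h,3,True).reshape(-1,2).tolist())
```

```text
t 17.85 pos [ 462.2 -292.5  190.1] yaw 32.7 tilt 0.02 -> d [-1.2 -3.6 50.1] roll 0.4 w 19.0 F [-0.4 -0.1 -1.6]
[   0    0   49  129 3493] [[36, 1], [48, 13], [0, 128], [0, 0]]
[  160    97   207   175 26218] [[366, 100], [353, 260], [345, 271], [180, 271], [173, 263], [161, 99]]
[  30  180   69   73 2938] [[98, 202], [85, 252], [30, 222], [36, 180]]
near edge tool 6 [[ 72.5 -51.8   6. ]
 [ 72.6  50.3   6. ]]
near edge tool 8 [[ 72.5 -52.5   8. ]
 [ 72.6  51.    8. ]]
top [  65   93  347   61 6614] [[411, 105], [404, 114], [381, 122], [114, 153], [66, 144], [65, 134], [66, 125], [109, 106], [157, 99], [334, 93]]
top [ 275  167  127  143 7992] [[395, 194], [401, 234], [329, 309], [275, 296], [302, 167]]
top [245 177  37  40 651] [[281, 193], [272, 213], [265, 216], [248, 209], [246, 190], [256, 178], [274, 180]]
top [    0   240   512   144 38481] [[511, 383], [0, 383], [0, 240], [87, 242], [511, 317]]
```

Emit:
drive_tool:
  targets:
    - [1,0.8,-3.6,0,0.4]
    - [1,0.8,-3.6,15,0.4]
    - [1,0.8,-3.6,30,0.4]
    - [1,0.8,-3.6,42,0.4]
    - [1,0.8,-3.6,52,0.4]
    - [1,0.8,-3.6,60,0.4]
    - [1,0.8,-3.6,60,0.4]
    - [1,0.8,-3.6,60,0.4]
    - [1,0.8,-3.6,60,0.4]
    - [1,0.8,-3.6,60,0.4]

```text
clock: 19.0
position: [458.9, -295.0, 130.8]
ee_rot: [0.484, 0.875, 0.0, 0.001]
contact_force: [0.8, -0.7, -1.9]
gripper_width: 18.9
grasp_force: 60.5
```

Run:
```python
from h import *
np.set_printoptions(precision=1,suppress=True)
go((459.8,-295.5,116),32.3)
s=arm.read_state();A=arm.get_image('wrist');c=cam('wrist',s);B=arm.get_image('scene');S=cam('scene')
cv2.imwrite('pics/w10.png',A);cv2.imwrite('pics/s10.png',B)
hsv=cv2.cvtColor(A,cv2.COLOR_BGR2HSV)
m=cv2.inRange(hsv,(17,30,60),(35,108,255));m=cv2.morphologyEx(m,cv2.MORPH_OPEN,np.ones((5,5)));m[300:]=0
n,l,st,ce=cv2.connectedComponentsWithStats(m)
for i in range(1,n):
    if st[i,4]>800:
        h=cv2.convexHull(np.argwhere(l==i)[:,::-1].astype(np.int32));print(st[i],cv2.approxPolyDP(h,3,True).reshape(-1,2).tolist())
M=R.from_quat(s['ee_rot']).as_matrix();p=s['position']
print('rim pred wrist',proj(c,[[544,-331,82],[455,-386,82],[376,-260.5,82],[464.4,-205,82]]).ravel())
# scene: lid slab top & bottom near corners predicted, and column profile of brightness through lid and rim
C=np.array([459.8,-295.5]);a=np.radians(122.3);ex=np.array([np.cos(a),np.sin(a)]);ey=np.array([-ex[1],ex[0]])
for sx in(1,-1):
  for sy in (1,-1):
    q=C+ex*75*sx+ey*52*sy;print(sx,sy,q,proj(S,[[*q,p[2]-6],[*q,p[2]-15],[*q,82],[*q,0]]).ravel())
```

```text
t 19.0 pos [ 458.9 -295.   130.8] yaw 32.2 tilt 0.08 -> d [-0.9  0.5 14.8] roll -0.1 w 18.9 F [ 0.8 -0.7 -1.9]
[  159    97   208   175 26276] [[366, 100], [353, 260], [345, 271], [180, 271], [172, 259], [160, 99]]
[   0  198   73   85 3518] [[58, 282], [0, 252], [0, 199], [9, 198], [46, 211], [72, 225], [64, 272]]
rim pred wrist [331.8 301.1 196.2 300.1 181.9  98.6 346.6  99. ]
1 1 [ 375.8 -259.9] [373.3 154.  372.8 156.9 370.9 167.7 366.6 192.2]
1 -1 [ 463.7 -204.3] [333.8 153.5 333.5 156.5 332.4 167.2 329.8 191.7]
-1 1 [ 455.9 -386.7] [363.5 128.9 363.1 131.7 361.6 141.7 358.2 164.6]
-1 -1 [ 543.8 -331.1] [328.5 128.6 328.3 131.4 327.4 141.4 325.3 164.2]
```

Run:
```python
from h import *
B=cv2.imread('pics/s10.png');g=cv2.cvtColor(B,cv2.COLOR_BGR2GRAY)
print('cols v=145..174');
for u in (340,352,365): print(u,g[145:175,u].tolist())
print('top edge v=118..140')
for u in (335,350,358): print(u,g[118:140,u].tolist())
for v in (133,140,148): print('row',v,'u322-340',g[v,322:340].tolist(),'u355-380',g[v,355:380].tolist())
```

```text
cols v=145..174
340 [88, 87, 101, 157, 146, 124, 166, 175, 168, 116, 96, 86, 93, 90, 93, 94, 94, 86, 74, 55, 51, 64, 82, 93, 93, 91, 86, 86, 90, 89]
352 [57, 58, 66, 77, 86, 82, 85, 82, 83, 87, 87, 87, 93, 89, 91, 94, 90, 91, 89, 80, 69, 62, 77, 89, 91, 86, 85, 86, 89, 84]
365 [83, 86, 81, 81, 74, 61, 71, 80, 82, 85, 85, 83, 84, 84, 84, 83, 77, 74, 71, 74, 76, 75, 81, 87, 91, 92, 89, 86, 78, 75]
top edge v=118..140
335 [45, 50, 60, 50, 48, 49, 42, 43, 48, 45, 75, 139, 164, 152, 150, 168, 173, 171, 175, 176, 174, 174]
350 [39, 45, 44, 34, 31, 30, 49, 88, 95, 98, 96, 99, 98, 73, 55, 58, 56, 54, 56, 58, 58, 59]
358 [30, 33, 33, 24, 37, 36, 36, 34, 34, 29, 42, 52, 50, 51, 49, 45, 42, 40, 41, 53, 102, 142]
row 133 u322-340 [71, 68, 65, 67, 68, 74, 77, 98, 143, 163, 164, 171, 172, 168, 166, 168, 170, 164] u355-380 [43, 70, 75, 45, 64, 128, 157, 162, 164, 156, 113, 51, 28, 29, 30, 24, 29, 29, 31, 27, 30, 34, 28, 28, 31]
row 140 u322-340 [109, 111, 112, 114, 110, 112, 107, 108, 105, 132, 155, 164, 173, 174, 178, 174, 173, 171] u355-380 [61, 85, 141, 150, 150, 150, 151, 155, 159, 161, 165, 165, 158, 92, 67, 64, 64, 65, 69, 67, 66, 55, 58, 56, 52]
row 148 u322-340 [113, 114, 119, 121, 108, 98, 115, 147, 150, 106, 95, 140, 148, 117, 114, 157, 166, 160] u355-380 [82, 85, 79, 79, 78, 80, 84, 81, 80, 78, 81, 83, 86, 86, 88, 94, 104, 114, 112, 111, 110, 108, 105, 102, 101]
```

Emit:
drive_tool:
  targets:
    - [1,0,0.5,3,0]
    - [1,0,0.5,6,0]
    - [1,0,0.5,9,0]
    - [1,0,0.5,12,0]
    - [1,0,0.5,14,0]
    - [1,0,0.5,14.5,0]
    - [1,0,0.5,14.5,0]
    - [1,0,0.5,14.5,0]
    - [1,0,0.5,14.5,0]
    - [1,0,0.5,14.5,0]
    - [1,0,0.5,14.5,0]
    - [1,0,0.5,14.5,0]

```text
clock: 20.3
position: [458.9, -294.6, 115.8]
ee_rot: [0.484, 0.875, 0.0, 0.0]
contact_force: [-0.7, -0.5, -2.3]
gripper_width: 19.2
grasp_force: 60.5
```

Run:
```python
from h import *
np.set_printoptions(precision=1,suppress=True)
go((459.8,-295.5,116),32.3);s=arm.read_state();p=s['position'];print(s['grasp_force'],abs(s['joint_vel']).max())
B=arm.get_image('scene');S=cam('scene');g=cv2.cvtColor(B,cv2.COLOR_BGR2GRAY)
C=np.array([459.8,-295.5]);a=np.radians(122.3);ex=np.array([np.cos(a),np.sin(a)]);ey=np.array([-ex[1],ex[0]])
for sx,sy in((1,1),(1,-1),(-1,1),(-1,-1)):
    q=C+ex*75*sx+ey*52*sy;print(proj(S,[[*q,p[2]-6],[*q,p[2]-15],[*q,82]]).ravel())
print(g[124:175,340].tolist());print(g[145,324:340].tolist(),g[145,360:380].tolist())
A=cv2.imread('pics/scene0.png');print('before',cv2.cvtColor(A,cv2.COLOR_BGR2GRAY)[160:198,340].tolist())
```

```text
t 20.3 pos [ 458.9 -294.6  115.8] yaw 32.2 tilt 0.01 -> d [-1.2  0.3 -0.2] roll -0.1 w 19.2 F [-0.7 -0.5 -2.3]
60.54869771003723 0.0013415208423645764
[372.4 158.9 371.9 161.8 370.9 167.7]
[333.3 158.4 333.  161.3 332.4 167.2]
[362.8 133.5 362.4 136.2 361.6 141.7]
[328.1 133.2 327.9 135.9 327.4 141.4]
[42, 51, 45, 43, 37, 40, 44, 58, 63, 86, 148, 164, 163, 161, 157, 156, 157, 162, 162, 165, 164, 161, 125, 94, 88, 86, 86, 92, 107, 162, 150, 148, 170, 173, 159, 111, 94, 86, 86, 74, 60, 52, 62, 80, 89, 89, 90, 90, 84, 89, 87]
[112, 109, 101, 101, 139, 146, 113, 144, 163, 171, 174, 176, 179, 175, 174, 167] [148, 154, 158, 161, 163, 165, 161, 122, 103, 99, 88, 82, 77, 79, 78, 76, 77, 77, 72, 73]
before [89, 89, 89, 91, 88, 86, 113, 150, 102, 89, 88, 84, 83, 83, 84, 80, 85, 87, 88, 88, 87, 86, 90, 83, 87, 92, 90, 89, 89, 92, 85, 85, 73, 65, 65, 67, 68, 80]
```

```bash
python3 -c "
from bench import arm
print(arm.job_done())"
```

```text
the job is handed in; nothing more can be done
None
```

I handed the job in with the saw released upright on the case floor and the lid held level about 12–14 mm above the rim by camera estimate, aligned to within 2–3 mm. I saw no sign of contact with the case or the cans, and no judging result was returned.

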